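# Clamp the salt shaker in the jar vise

## Robot

A 7-joint arm with a two-finger parallel gripper is mounted at the origin on a cart in front of the work surface, level with it; the furniture and walls round the work are solid. World frame = base frame: x ahead of the robot, y to its left, z up, the work surface at z = 0. Lengths are in m, angles in rad, forces in N, time in s.
With the tool pointing down it reaches from about 0.35 to 0.9 m from the base axis. Payload 19.9 kg.
Tool frame: the origin (TCP) lies at the very end of the fingers, on their centre line; the grasp point (between the pads) lies 19 mm behind it; z points along the fingers, y is the direction in which the jaws open and shut (so a half turn about z gives the same grasp; the last joint's range is limited). The gripper opens to 94 mm and grips with 3 to 60 N. Pads are 16 mm wide; open, the fingers measure 119 mm over their backs; the gripper's body (75 mm by 177 mm) begins 78 mm behind the grasp point.
Start: joints at [1.274, 0.417, -0.01, 1.614, 0.005, 1.111, -0.053], TCP at [0.158, -0.605, 0.205] pointing down, gripper open.
Joint ranges: [-2.81, 2.81], [-0.39, 2.02], [-1.27, 1.25], [0.06, 2.57], [-1.19, 4.33], [0.19, 2], [-2.82, 2.82]. Speed limits (rad/s): [1.89, 1.89, 2.39, 2.39, 3.01, 3.01, 3.01].

## Interface

Orientations are given as [roll, pitch, yaw] about the fixed x, y, z axes, in that order (R = Rz(yaw) Ry(pitch) Rx(roll)).
In Python, from workcell import manip gives the robot as it stands. The module is installed in compiled form; this text tells all that it offers.
- The arm moves only by the tool jog_arm, never from a script. Its argument "plan" is a list of rows, each a list of 7 numbers: the opening, from -1 (shut) to 1 (fully open), then the shift along the tool's x, y, z in m, then the turn, a rotation vector about the tool's x, y, z in degrees. In form: [[jaw, tx, ty, tz, wx, wy, wz], ...]. A call has exactly 8 rows; each row shifts and turns the pose as measured when the row begins, along the tool's axes as they then stand; what a row does not reach is not made up. A row lasts 1/10 s, in which the tool goes at most 50 mm and 8.59 degrees, less where a joint would pass 70% of its speed; a pose out of reach is approached as far as the arm can. A call is refused whole if a number of a shift passes 0.05 or a number of a turn 8.59, either way. A call with a gripper value outside its range is refused whole. The fingers move at their own pace and stop on an object; the grip force is fixed at half the most. Time passes only in rows, so rows that do not move let the fingers close, or fill a call up. It gives the time, the measured TCP pose, the force and the opening at its end, in the units of the state.
- manip.state(): the state, without advancing time (a new reading comes with each control period).
- manip.read_camera(name): name is "side" or "top" or "wrist"; returns (picture, depth): 384x512x3 uint8, red, green, blue; 384x512 float32, m along the optical axis (not along the pixel's ray), 0 where there is no reading.
- manip.camera_info(name): a dict with "intrinsics" (3x3 intrinsics, pixels), "camera_from_world" (4x4, takes a point from world to camera coordinates). Camera axes: x right, y up, looking along -z (the intrinsics and any distortion apply to the point x, -y, -z); pixel columns grow to the right and rows downward; lengths in m; the calibration is good to about 2 mm. The wrist camera is an equidistant fisheye: a pixel r from the principal point sees the ray r / f radians off the axis. A picture is of the moment at which its call begins: read the wrist's pose just before it. camera_info takes no time and is no camera call; for the wrist camera it gives the pose at the moment of the call.
- manip.job_done(): hands the job in, once; it reports no verdict.
Trained networks look in the newest picture that a camera, given by its name, has taken for a name from the list of things; names that differ only in an ending like _2 or _b are one class to them, and where a whole thing is asked for, a point or a joint stands for the part that bears it (a point fixed in the world has none). Each returns a list of dicts, best first, with "p" (0 to 1); they miss things now and then, are a little off and sometimes report something else, mostly with a low value. They report only what shows in the picture. A call takes as long as a camera call. They do not tell look-alikes from the thing itself.
- manip.search_frame(camera, thing): "rect" ([centre column, centre row, width, height] in pixels, round what is visible of it).
- manip.tip_of(camera, thing): "uv" ([column, row] in pixels: a listed point, or the origin of a listed thing).
The state is a dict: "time_s": time; "joint_positions": joint angles; "joint_vel": joint speeds; "joint_torque": joint torques, N m; "tool_pos": TCP position; "eef_rot": TCP orientation; "force": force on the tool from outside, world axes, zero at the start; "wrist_torque": the same for the moment, N m; "opening": finger opening in m.
Only numpy, scipy, OpenCV 4.12 (cv2) and the standard library are available. Lean on these libraries where they do the work, as an engineer would, in place of code of your own. Each camera call takes 0.05 s, during which the arm holds its last target. There are 200 camera calls.

## Task

The salt shaker's cap is stuck and has to be twisted off: stand the salt shaker (clear glass, grey domed cap, the shortest of the three small jars) upright in the jar vise, on its wooden bed midway across the jaws. Then turn the vise's crank clockwise until the sliding jaw grips the shaker firmly against the fixed jaw, and let go.

Things in the scene. Friction and masses are not known exactly. Their poses are not given: they have to be found in the camera images.
- salt_mid (a point): Centre (half-way up, on the axis) of the loose salt shaker: round, 44 mm across, 90 mm tall, 0.1 kg, clear glass with white salt and a domed grey cap (34 mm across, the top 20 mm). It stands upright on the worktop in a row with two bystanders, taller (106 mm) spice jars with red lids, in any order. Wall cabinets hang over the back of the worktop, so lift things only as high as needed.
- vise: Fixed jar vise; origin on the worktop under the middle of the fixed jaw's face, which faces +y; z up. Wooden bed, top 12 mm above the worktop. Jaws 60 mm wide (along x), tops 48 mm above the worktop. The sliding jaw's face is at y = 90 mm minus 14 mm per rad of the crank. The crank's axis is vertical at x = 0, y = 160 mm, on an aluminium gear housing; housing and crank arm reach 84 mm up.
- seat (a point): Good place for the shaker's foot: on the bed's top (12 mm above the worktop), midway across the jaws, 40 mm from the fixed jaw's face. Axes as the vise's. The jaws start 76 to 90 mm apart, so the shaker has room along y; gripper fingers have more room at the shaker's sides in x than between it and the jaws.
- jaw: Sliding jaw: aluminium carriage with a black rubber pad on springs. Origin at worktop level under the carriage's face, 16 mm behind the rubber face; axes as the vise's. It moves towards the fixed jaw (vise -y) as the crank turns clockwise and pushes the shaker along the bed to the fixed jaw; then the pad springs in by up to 8 mm (3.5 N per mm).
- knob_mid (a point): Middle of the crank's upright wooden knob, on its axis, 106 mm above the worktop. The knob is round, 20 to 23 mm across, 46 mm tall (80 to 126 mm above the worktop), and spins freely on its pin, so a gripper can hold it from above and lead it, without turning, round a circle of 50 mm radius about the crank's axis.
- crank (a joint): Crank angle in rad, 0 to 5.0, growing clockwise from above, which closes the jaw. The arm points at minus 80 degrees minus this angle, anticlockwise from the vise's x axis. Starts between 0 and 1. The shaker is touched on both sides at about 3.3, held firmly from about 3.55, best at 3.7 to 3.9. Takes about 4 N at the knob, 8 N when clamped; friction keeps it where it is left.
Mind the look-alikes: they are no part of the job. Leave any blue or purple look-alike of the part that bears salt_mid alone.

How it is judged:
On the way:
1. the salt shaker stands upright on the vise's bed between the jaws, not yet gripped (x of salt_mid in the frame of vise between -0.025 and 0.025 m and y of salt_mid in the frame of vise between 0.012 and 0.08 m and z of salt_mid in the frame of vise below 0.063 m and angle between salt_mid's own z axis and vertical below 0.25 rad and contact force between jaw and salt below 4 N), for 0.2 s.
At the end, for the whole second after the job is handed in: The salt shaker stands upright (within 14 degrees) on the vise's bed against the fixed jaw, within 25 mm of the middle of the jaws' width, the sliding jaw presses on it with more than 4 N, and everything is at rest (contact force between jaw and salt above 4 N and x of salt_mid in the frame of vise between -0.025 and 0.025 m and y of salt_mid in the frame of vise between 0.012 and 0.03 m and z of salt_mid in the frame of vise below 0.063 m and angle between salt_mid's own z axis and vertical below 0.25 rad and linear speed of salt below 0.02 m/s and velocity of joint crank below 0.1 rad/s); the robot touches nothing.
It also fails if it takes over 48 s, if anything falls off the work surface, if the arm or the gripper's body presses on something with over 40 N, if the wrist force passes 120 N, or if a joint passes its speed limit or range.

## Working session

There is one attempt and no reset: what is moved stays moved. The work goes in short steps, Python scripts to look and compute and a tool call to move; the robot and the scene stay as the last step left them, time stands still between calls to the robot, and variables do not carry over. Pictures are saved under pics/ and viewed, about 8 in all and at most 12, crops included, and the job is handed in when it is done.

Besides the shell and the picture viewer there is one more tool, called after "Call:" as name([rows], argument=value, ...), one row to a line, values as JSON. jog_arm: Moves the arm, as the interface text tells. Its arguments: {"type":"object","properties":{"plan":{"type":"array"}},"required":["plan"]}

```bash
mkdir -p pics; cat > h.py <<'E'
import numpy as np, cv2
from workcell import manip
def ray(cam,uv,info=None):
    i=info or manip.camera_info(cam); K=np.array(i["intrinsics"]); T=np.array(i["camera_from_world"])
    x=(uv[0]-K[0,2])/K[0,0]; y=(uv[1]-K[1,2])/K[1,1]
    if cam=="wrist":
        r=np.hypot(x,y); s=np.sin(r)/max(r,1e-9); d=np.array([x*s,-y*s,-np.cos(r)])
    else: d=np.array([x,-y,-1.])
    R=T[:3,:3]; return -R.T@T[:3,3], R.T@d
def atz(cam,uv,z,info=None):
    o,d=ray(cam,uv,info); return o+d*(z-o[2])/d[2]
def tri(a,b):
    (o1,d1),(o2,d2)=a,b; d1=d1/np.linalg.norm(d1); d2=d2/np.linalg.norm(d2)
    s=np.linalg.lstsq(np.c_[d1,-d2],o2-o1,rcond=None)[0]; p,q=o1+s[0]*d1,o2+s[1]*d2
    return (p+q)/2,np.linalg.norm(p-q)
E
python3 - <<'E'
from h import *
np.set_printoptions(precision=4,suppress=True)
ims=[]
for c in("side","top"):
    p,d=manip.read_camera(c); ims.append(p); np.save(c+"_d.npy",d)
    print(c,ray(c,(256,192)))
    for t in("salt_mid","seat","knob_mid","vise","jaw"):
        for r in manip.tip_of(c,t)[:4]: print(c,t,np.round(r["uv"],1),round(r["p"],2))
    for r in manip.search_frame(c,"salt_mid")[:5]: print(c,"rect",np.round(r["rect"],1),round(r["p"],2))
    cv2.imwrite(f"pics/{c}0.png",cv2.resize(p[:,:,::-1],(768,576)))
print(manip.state())
E
```

```text
side (array([0.0674, 0.855 , 0.8561]), array([ 0.2796, -0.718 , -0.6378]))
side salt_mid [310.7 163.4] 0.74
side salt_mid [224.7 234.1] 0.73
side salt_mid [271.3 154.4] 0.64
side salt_mid [271.8 126.4] 0.64
side seat [222.8 238.2] 0.81
side vise [225.2 227.8] 0.73
side jaw [222.5 234.9] 0.72
side jaw [221.3 254.9] 0.5
side rect [272.9 126.7  10.9  23. ] 0.83
side rect [259.  139.8  12.3  28.3] 0.79
side rect [310.5 164.2  18.   28.3] 0.75
side rect [271.5 155.4  13.7  27.4] 0.54
top (array([ 0.347 , -0.0483,  1.0291]), array([ 0.0597, -0.0162, -0.9981]))
top salt_mid [321.8 172.7] 0.63
top salt_mid [372.8 158.8] 0.58
top salt_mid [341.4 149.2] 0.54
top salt_mid [322.5 217.6] 0.53
top seat [198.9 179.9] 0.9
top knob_mid [166.9 189.6] 0.5
top vise [214.6 173.9] 0.81
top rect [374.9 158.1  25.1  18.4] 0.84
top rect [321.8 218.   19.8  15. ] 0.66
top rect [344.3 150.5  20.6  14.6] 0.65
top rect [322.6 174.4  16.3  12.7] 0.62
{'time_s': 0.7, 'joint_positions': array([ 1.2735,  0.4174, -0.0103,  1.6136,  0.0047,  1.1107, -0.053 ]), 'joint_vel': array([-0.0009,  0.0009, -0.0014, -0.0007, -0.0018,  0.0007,  0.0023]), 'joint_torque': array([ -0.0008, -85.088 ,   0.6376, -42.6245,  -0.0489,   0.0135,
        -0.    ]), 'tool_pos': array([ 0.1581, -0.6046,  0.2054]), 'eef_rot': array([-3.1415,  0.    ,  0.2558]), 'force': array([ 0.3187,  1.1266, -0.5729]), 'wrist_torque': array([-0.0275, -0.0205,  0.0405]), 'opening': 0.09405431498656612}
```

View pics/side0.png

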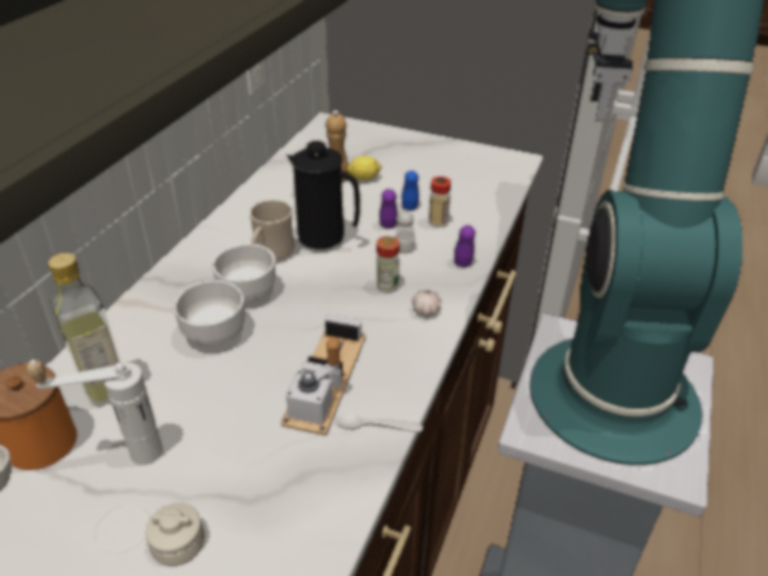

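View pics/top0.png

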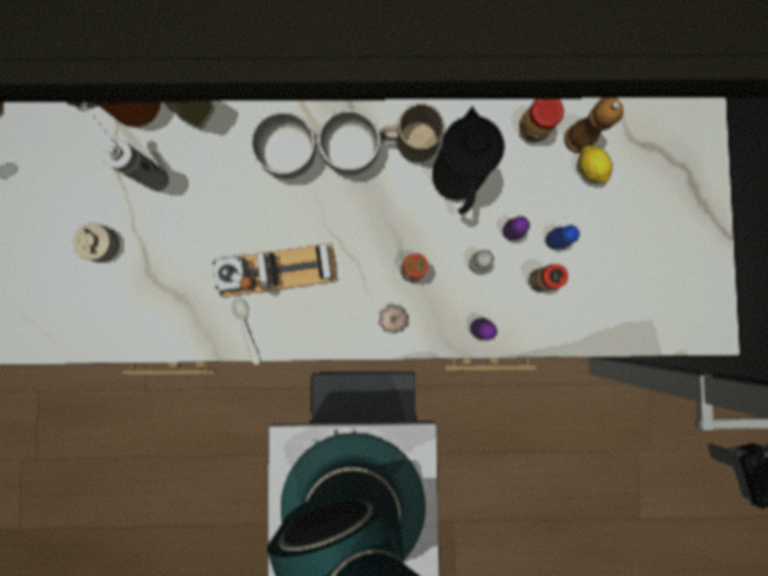

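The real shaker is at side (270,155) / top (321,173): clear glass with a grey cap. The purple ones at top (344,151) and (322,218) and the blue one at top (373,159) are look-alikes. Red-lidded jars stand on both sides of the shaker. Next I measure and confirm with a crop.

```bash
python3 - <<'E'
from h import *
np.set_printoptions(precision=4,suppress=True)
print("salt",tri(ray("side",(271.3,154.4)),ray("top",(321.8,173.5))), atz("top",(321.8,173.5),.06),atz("side",(271.3,154.4),.045))
print("seat",tri(ray("side",(222.8,238.2)),ray("top",(198.9,179.9))),atz("top",(198.9,179.9),.012),atz("side",(222.8,238.2),.012))
print("vise",tri(ray("side",(225.2,227.8)),ray("top",(214.6,173.9))),atz("top",(214.6,173.9),0),atz("side",(225.2,227.8),0))
print("knob",tri(ray("side",(222.5,234)),ray("top",(166.9,189.6))),atz("top",(166.9,189.6),.106),atz("side",(222.5,234),.106))
print("red1",atz("top",(276.5,177),.106),"red2",atz("top",(370,184.5),.106))
for n,uv,z in(("purpL",(344,150),.09),("blue",(378,157),.09)): print(n,atz("top",uv,z))
s=cv2.imread("pics/side0.png"); t=cv2.imread("pics/top0.png")
p,_=manip.read_camera("side"); q,_=manip.read_camera("top")
a=cv2.resize(p[100:200,230:330,::-1],(400,400),interpolation=2)
b=cv2.resize(q[140:220,130:230,::-1],(400,320),interpolation=2); c=cv2.resize(q[130:230,265:390,::-1],(400,320),interpolation=2)
d=cv2.resize(p[190:300,170:270,::-1],(400,400)[:2],interpolation=2)
cv2.imwrite("pics/c1.png",cv2.resize(np.hstack([np.vstack([a,b[:200]*0+0 if 0 else b]),np.vstack([d,c])]),(666,600)))
E
```

```text
salt (array([ 0.4533, -0.2513,  0.0363]), np.float64(0.00611496895064799)) [ 0.4537 -0.2456  0.06  ] [ 0.4463 -0.2403  0.045 ]
seat (array([0.4472, 0.1002, 0.0064]), np.float64(0.004233692569332235)) [0.4446 0.0987 0.012 ] [0.4468 0.1056 0.012 ]
vise (array([ 0.4635,  0.0552, -0.003 ]), np.float64(0.0007554189808229806)) [0.4628 0.0548 0.    ] [0.4624 0.0581 0.    ]
knob (array([0.4129, 0.1704, 0.0986]), np.float64(0.002409708756875659)) [0.4113 0.1682 0.106 ] [0.4108 0.1773 0.106 ]
red1 [ 0.4408 -0.1174  0.106 ] red2 [ 0.4182 -0.3619  0.106 ]
purpL [ 0.5129 -0.3006  0.09  ]
blue [ 0.493  -0.3913  0.09  ]
```

View pics/c1.png

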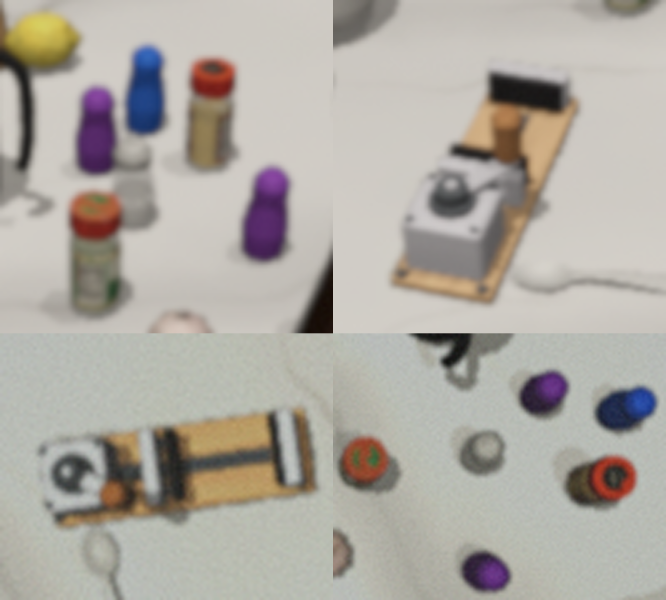

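The crop confirms it: the clear, grey-capped shaker stands between the two red-lidded jars, with purple and blue look-alikes around it. Now the vise axis from the wooden bed, while planning the pickup approach.

```bash
python3 - <<'E'
from h import *
np.set_printoptions(precision=4,suppress=True)
p,d=manip.read_camera("top")
hsv=cv2.cvtColor(p,cv2.COLOR_RGB2HSV)
m=((hsv[:,:,0]>8)&(hsv[:,:,0]<25)&(hsv[:,:,1]>70)&(hsv[:,:,2]>90)); M=np.zeros_like(m); M[155:205,135:232]=m[155:205,135:232]
v,u=np.nonzero(M); P=np.array([atz("top",(a,b),.012)[:2] for a,b in zip(u,v)])
r=cv2.minAreaRect(P.astype(np.float32)); print(len(u),r, cv2.boxPoints(r))
i=manip.camera_info("top"); T=np.linalg.inv(np.array(i["camera_from_world"])); K=np.array(i["intrinsics"])
v,u=np.mgrid[0:384,0:512]; X=np.stack([(u-K[0,2])/K[0,0]*d,-(v-K[1,2])/K[1,1]*d,-d,np.ones_like(d)],-1)@T.T
for n,(a,b,c,e) in dict(vise=(140,230,155,205),salt=(312,332,162,186)).items():
    W=X[c:e,a:b].reshape(-1,4)[:,:3]; 
    for lo,hi in((.03,.055),(.06,.07),(.07,.095),(.1,.14)):
        w=W[(W[:,2]>lo)&(W[:,2]<hi)]; print(n,lo,len(w),w.mean(0) if len(w) else 0,np.ptp(w,0) if len(w) else 0)
E
```

```text
924 ((0.4453430771827698, 0.13958902657032013), (0.07346808910369873, 0.21925421059131622), 7.749379634857178) [[0.3942 0.2433]
 [0.4237 0.026 ]
 [0.4965 0.0359]
 [0.467  0.2532]]
vise 0.03 484 [0.4468 0.1176 0.0454] [0.0845 0.1971 0.0238]
vise 0.06 232 [0.435  0.2195 0.0668] [0.0626 0.054  0.0097]
vise 0.07 168 [0.432  0.2123 0.0799] [0.0585 0.0779 0.0237]
vise 0.1 73 [0.4132 0.1706 0.1222] [0.0208 0.019  0.0309]
salt 0.03 53 [ 0.4445 -0.235   0.0428] [0.0395 0.0352 0.0237]
salt 0.06 8 [ 0.443  -0.2378  0.0644] [0.0224 0.025  0.0095]
salt 0.07 131 [ 0.4526 -0.2414  0.0861] [0.0323 0.0315 0.0231]
salt 0.1 0 0 0
```

Call:
jog_arm([
  [0.6, 0.02, -0.045, 0, 0, 0, 8.5],
  [0.6, 0.02, -0.045, 0, 0, 0, 8.5],
  [0.6, 0.02, -0.045, 0, 0, 0, 8.5],
  [0.6, 0.02, -0.045, 0, 0, 0, 8.5],
  [0.6, 0, 0, 0, 0, 0, 8.5],
  [0.6, 0, 0, 0, 0, 0, 8.5],
  [0.6, 0, 0, 0, 0, 0, 8.5],
  [0.6, 0, 0, 0, 0, 0, 8.5],
])

```text
time_s: 1.65
tool_pos: [0.2286, -0.4261, 0.205]
eef_rot: [-3.141, -0.001, -0.918]
force: [-0.8, 0.2, 0.8]
opening: 0.0753
```

```bash
cat >> h.py <<'E'
def plan(xyz,yaw_deg,jaw=.6,n=8,vmax=.045,s=None,tail=True):
    """rows towards target, tool kept pointing down; simulates row by row"""
    s=s or manip.state(); p=np.array(s["tool_pos"],float); y=s["eef_rot"][2]; rows=[]
    for k in range(n):
        d=np.array(xyz)-p; L=np.abs(d).max(); f=min(1,vmax/max(L,1e-9)); d=d*f
        w=(yaw_deg-np.degrees(y)+180)%360-180 if abs(yaw_deg-np.degrees(y))<180 else yaw_deg-np.degrees(y)
        w=np.clip(w,-8.5,8.5)
        c,sn=np.cos(y),np.sin(y)
        rows.append([jaw,round(c*d[0]+sn*d[1],3),round(sn*d[0]-c*d[1],3),round(-d[2],3),0,0,round(-w,1)])
        p=p+d; y+=np.radians(w)
    print(rows,p.round(4),round(np.degrees(y),1))
E
python3 -c "
from h import *
plan((.453,-.243,.205),97.7,jaw=.4,n=8)"
```

```text
[[0.4, np.float64(-0.002), np.float64(-0.058), np.float64(0.0), 0, 0, np.float64(-8.5)], [0.4, np.float64(0.007), np.float64(-0.058), np.float64(0.0), 0, 0, np.float64(-8.5)], [0.4, np.float64(0.015), np.float64(-0.056), np.float64(0.0), 0, 0, np.float64(-8.5)], [0.4, np.float64(0.023), np.float64(-0.053), np.float64(0.0), 0, 0, np.float64(-8.5)], [0.4, np.float64(0.031), np.float64(-0.048), np.float64(0.0), 0, 0, np.float64(-8.5)], [0.4, np.float64(0.0), np.float64(-0.0), np.float64(-0.0), 0, 0, np.float64(-8.5)], [0.4, np.float64(0.0), np.float64(-0.0), np.float64(-0.0), 0, 0, np.float64(-8.5)], [0.4, np.float64(0.0), np.float64(0.0), np.float64(-0.0), 0, 0, np.float64(-8.5)]] [ 0.453 -0.243  0.205] 15.4
```

```bash
sed -i 's/L=np.abs(d).max()/L=np.linalg.norm(d)/; s/rows.append(\[jaw,round(\(.*\),3),round(\(.*\),3),round(-d\[2\],3),0,0,round(-w,1)\])/rows.append([jaw]+[round(float(v),4) for v in (\1,\2,-d[2])]+[0,0,round(float(-w),1)])/' h.py; tail -4 h.py
```

```text
c,sn=np.cos(y),np.sin(y)
        rows.append([jaw]+[round(float(v),4) for v in (c*d[0]+sn*d[1],sn*d[0]-c*d[1],-d[2])]+[0,0,round(float(-w),1)])
        p=p+d; y+=np.radians(w)
    print(rows,p.round(4),round(np.degrees(y),1))
```

Call:
jog_arm([
  [0.4, -0.001, -0.045, 0, 0, 0, -8.5],
  [0.4, 0.006, -0.045, 0, 0, 0, -8.5],
  [0.4, 0.013, -0.043, 0, 0, 0, -8.5],
  [0.4, 0.02, -0.041, 0, 0, 0, -8.5],
  [0.4, 0.025, -0.037, 0, 0, 0, -8.5],
  [0.4, 0.015, -0.018, 0, 0, 0, -8.5],
  [0.4, 0, 0, 0, 0, 0, -8.5],
  [0.4, 0, 0, 0, 0, 0, -8.5],
])

```text
time_s: 2.45
tool_pos: [0.433, -0.2664, 0.2065]
eef_rot: [3.138, -0.003, 0.273]
force: [0.5, 0.2, 0.1]
opening: 0.0658
```

Call:
jog_arm([
  [0.4, 0, 0, 0, 0, 0, -8.5],
  [0.4, 0, 0, 0, 0, 0, -8.5],
  [0.4, 0, 0, 0, 0, 0, -8.5],
  [0.4, 0, 0, 0, 0, 0, -8.5],
  [0.4, 0, 0, 0, 0, 0, -8.5],
  [0.4, 0, 0, 0, 0, 0, -8.5],
  [0.4, 0, 0, 0, 0, 0, -8.5],
  [0.4, 0, 0, 0, 0, 0, -8.5],
])

```text
time_s: 3.25
tool_pos: [0.4338, -0.2659, 0.2072]
eef_rot: [3.136, 0.003, 1.471]
force: [0.0, -0.1, -0.1]
opening: 0.066
```

```bash
python3 - <<'E'
from h import *
np.set_printoptions(precision=4,suppress=True)
s=manip.state(); print(s["tool_pos"],np.degrees(s["eef_rot"]),s["joint_positions"])
i=manip.camera_info("wrist"); p,d=manip.read_camera("wrist")
for r in manip.tip_of("wrist","salt_mid")[:5]: print(np.round(r["uv"],1),round(r["p"],2),atz("wrist",r["uv"],.045,i))
for r in manip.search_frame("wrist","salt_mid")[:5]: print("rect",np.round(r["rect"],1),round(r["p"],2))
cv2.imwrite("pics/w1.png",p[:,:,::-1])
plan((.453,-.243,.205),97.7,jaw=.4)
E
```

```text
[ 0.4338 -0.2659  0.2072] [179.6872   0.1792  84.2907] [ 0.8529  0.2273 -0.4171  1.8903  0.1074  1.0392  0.2917]
[309.8 265.8] 0.84 [ 0.4988 -0.3954  0.045 ]
[163.6 166. ] 0.74 [ 0.3299 -0.2421  0.045 ]
[322.9 206.8] 0.72 [ 0.5176 -0.3131  0.045 ]
[265.5 156.6] 0.68 [ 0.452  -0.2441  0.045 ]
rect [267.2 156.8  40.8  38.3] 0.96
rect [304.9 268.3  24.6  54. ] 0.88
rect [162.6 172.2  47.5  48.3] 0.84
rect [323.1 206.4  39.9  43.9] 0.58
[[0.4, 0.0249, 0.0167, 0.0021, 0, 0, -8.5], [0.4, 0.0, 0.0, -0.0, 0, 0, -5.5], [0.4, 0.0, 0.0, -0.0, 0, 0, -0.0], [0.4, 0.0, 0.0, -0.0, 0, 0, -0.0], [0.4, 0.0, 0.0, -0.0, 0, 0, -0.0], [0.4, 0.0, 0.0, -0.0, 0, 0, -0.0], [0.4, 0.0, 0.0, -0.0, 0, 0, -0.0], [0.4, 0.0, 0.0, -0.0, 0, 0, -0.0]] [ 0.453 -0.243  0.205] 97.7
```

View pics/w1.png

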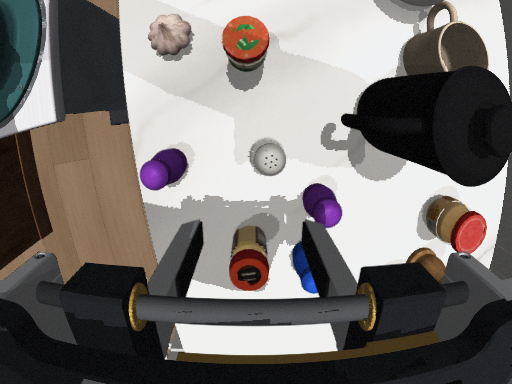

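The wrist view shows the clear shaker with its perforated grey cap at (267,157), next to the purple ones at (163,167) and (322,206). Two cameras agree within 3 mm on (0.452,-0.244).

Call:
jog_arm([
  [0.4, 0.025, 0.016, 0, 0, 0, -8.5],
  [0.4, 0, 0, 0, 0, 0, -5],
  [0.4, 0, 0, 0, 0, 0, 0],
  [0.4, 0, 0, 0.03, 0, 0, 0],
  [0.4, 0, 0, 0.03, 0, 0, 0],
  [0.4, 0, 0, 0.02, 0, 0, 0],
  [0.4, 0, 0, 0, 0, 0, 0],
  [0.4, 0, 0, 0, 0, 0, 0],
])

```text
time_s: 4.2
tool_pos: [0.4536, -0.2442, 0.1262]
eef_rot: [3.135, 0.006, 1.657]
force: [-0.8, 0.2, 1.0]
opening: 0.0654
```

```bash
python3 - <<'E'
from h import *
np.set_printoptions(precision=4,suppress=True)
s=manip.state(); print(s["tool_pos"],np.degrees(s["eef_rot"]))
i=manip.camera_info("wrist"); p,d=manip.read_camera("wrist")
for r in manip.tip_of("wrist","salt_mid")[:4]: print(np.round(r["uv"],1),round(r["p"],2),atz("wrist",r["uv"],.045,i))
for r in manip.search_frame("wrist","salt_mid")[:3]: print("rect",np.round(r["rect"],1),round(r["p"],2))
plan((.452,-.244,.036),97.7,jaw=.4)
E
```

```text
[ 0.4536 -0.2442  0.1262] [179.6208   0.3617  94.9378]
[281.6 325.8] 0.95 [ 0.5008 -0.3967  0.045 ]
[252.5 194.3] 0.91 [ 0.4538 -0.242   0.045 ]
[125.  184.6] 0.85 [ 0.3312 -0.2428  0.045 ]
rect [281.7 322.4  33.6  64.3] 0.91
rect [302.1 264.4  31.5  64.6] 0.87
rect [122.9 187.5  62.9  57.4] 0.76
[[0.4, 0.0003, -0.0009, 0.045, 0, 0, -2.6], [0.4, 0.0003, -0.0009, 0.045, 0, 0, -0.0], [0.4, 0.0, -0.0, 0.0008, 0, 0, -0.0], [0.4, 0.0, 0.0, -0.0, 0, 0, -0.0], [0.4, 0.0, 0.0, -0.0, 0, 0, -0.0], [0.4, 0.0, 0.0, -0.0, 0, 0, -0.0], [0.4, 0.0, 0.0, -0.0, 0, 0, -0.0], [0.4, 0.0, 0.0, -0.0, 0, 0, -0.0]] [ 0.452 -0.244  0.036] 97.7
```

Call:
jog_arm([
  [0.4, 0.002, 0, 0.03, 0, 0, -2.5],
  [0.4, 0, 0, 0.03, 0, 0, 0],
  [0.4, 0, 0, 0.03, 0, 0, 0],
  [-1, 0, 0, 0, 0, 0, 0],
  [-1, 0, 0, 0, 0, 0, 0],
  [-1, 0, 0, 0, 0, 0, 0],
  [-1, 0, 0, 0, 0, 0, 0],
  [-1, 0, 0, 0, 0, 0, 0],
])

```text
time_s: 5.15
tool_pos: [0.4598, -0.2468, 0.0444]
eef_rot: [3.123, 0.018, 1.698]
force: [0.8, 0.6, -1.3]
opening: 0.0372
```

Call:
jog_arm([
  [-1, 0, 0, -0.02, 0, 0, 0],
  [-1, 0, 0, -0.04, 0, 0, 0],
  [-1, 0, 0, -0.045, 0, 0, 0],
  [-1, 0, 0, -0.025, 0, 0, 0],
  [-1, 0, 0, 0, 0, 0, 0],
  [-1, 0, 0, 0, 0, 0, 0],
  [-1, 0, 0, 0, 0, 0, 0],
  [-1, 0, 0, 0, 0, 0, 0],
])

```text
time_s: 5.95
tool_pos: [0.4568, -0.2444, 0.1811]
eef_rot: [3.122, 0.019, 1.698]
force: [-0.2, 0.2, -1.5]
opening: 0.0371
```

```bash
python3 - <<'E'
from h import *
s=manip.state(); print(s["tool_pos"],np.degrees(s["eef_rot"]),s["opening"],s["force"])
p,_=manip.read_camera("wrist"); q,_=manip.read_camera("side")
cv2.imwrite("pics/g1.png",cv2.resize(np.hstack([p,cv2.resize(q[90:220,200:373],(512,384))])[:,:,::-1],(800,300)))
plan((.444,.06,.165),97.7,jaw=-1)
E
```

```text
[ 0.45681752 -0.24435565  0.18109273] [178.86745809   1.09065665  97.30612931] 0.037114767531289866 [-0.17904948  0.1850768  -1.51882957]
[[-1, 0.0448, 0.0038, 0.0024, 0, 0, -0.4], [-1, 0.0447, 0.0041, 0.0024, 0, 0, -0.0], [-1, 0.0447, 0.0041, 0.0024, 0, 0, -0.0], [-1, 0.0447, 0.0041, 0.0024, 0, 0, -0.0], [-1, 0.0447, 0.0041, 0.0024, 0, 0, -0.0], [-1, 0.0447, 0.0041, 0.0024, 0, 0, -0.0], [-1, 0.0348, 0.0032, 0.0018, 0, 0, -0.0], [-1, 0.0, 0.0, -0.0, 0, 0, -0.0]] [0.444 0.06  0.165] 97.7
```

View pics/g1.png

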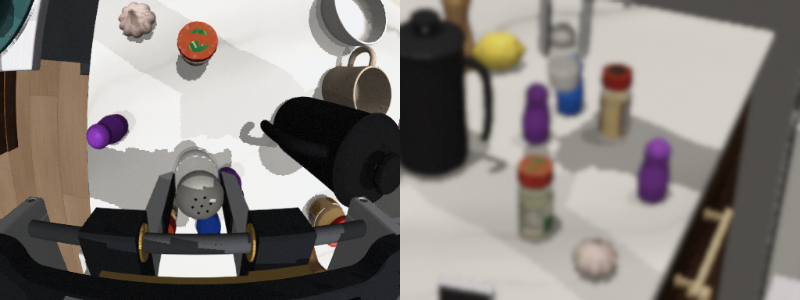

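The shaker is held: cap at (200,195) between the pads, and the side view shows it hanging upright at (562,55). The opening of 37 mm says the pads sit at its neck. On to the vise, correcting the small tool tilt.

```bash
cat >> h.py <<'E'
from scipy.spatial.transform import Rotation as Ro
def tilt(yaw,s=None):
    s=s or manip.state(); R=Ro.from_euler("xyz",s["eef_rot"])
    print("rotvec deg to upright:",np.degrees((R.inv()*Ro.from_euler("xyz",[np.pi,0,np.radians(yaw)])).as_rotvec()).round(2))
E
python3 - <<'E'
from h import *
tilt(97.7)
E
```

```text
rotvec deg to upright: [ 1.13  1.08 -0.38]
```

Call:
jog_arm([
  [-1, 0.045, 0.004, 0, 0, 0, 0],
  [-1, 0.045, 0.004, 0, 0, 0, 0],
  [-1, 0.045, 0.004, 0, 0, 0, 0],
  [-1, 0.045, 0.004, 0, 0, 0, 0],
  [-1, 0.045, 0.004, 0, 0, 0, 0],
  [-1, 0.02, 0.002, 0, 0, 0, 0],
  [-1, 0, 0, 0, 0, 0, 0],
  [-1, 0, 0, 0, 0, 0, 0],
])

```text
time_s: 6.85
tool_pos: [0.4452, 0.01, 0.1731]
eef_rot: [3.127, 0.015, 1.697]
force: [0.1, -0.8, -0.9]
opening: 0.037
```

```bash
python3 - <<'E'
from h import *
np.set_printoptions(precision=4,suppress=True)
s=manip.state(); print(s["tool_pos"],np.degrees(s["eef_rot"])); tilt(97.7)
i=manip.camera_info("wrist"); p,d=manip.read_camera("wrist"); o,_=ray("wrist",(256,192),i); print("cam",o)
for t,z in(("salt_mid",s["tool_pos"][2]),("seat",.012),("vise",0),("knob_mid",.106),("jaw",0)):
    for r in manip.tip_of("wrist",t)[:2]: print(t,np.round(r["uv"],1),round(r["p"],2),atz("wrist",r["uv"],z,i))
cv2.imwrite("pics/w2.png",p[:,:,::-1]); np.savez("w2.npz",p=p,d=d,K=i["intrinsics"],T=i["camera_from_world"])
E
```

```text
[0.4452 0.01   0.1731] [179.1498   0.8769  97.2331]
rotvec deg to upright: [ 0.85  0.88 -0.46]
cam [0.4313 0.0923 0.3502]
seat [268.   98.2] 0.79 [0.4537 0.1008 0.012 ]
vise [265.7 131.9] 0.68 [0.4571 0.0612 0.    ]
knob_mid [237.7   7. ] 0.56 [0.4133 0.1725 0.106 ]
jaw [260.2  48.6] 0.84 [0.438  0.1586 0.    ]
```

View pics/w2.png

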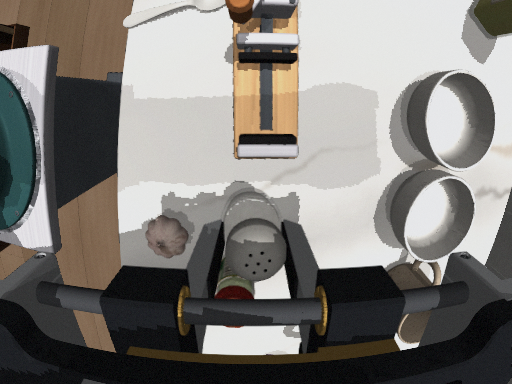

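```bash
python3 - <<'E'
from h import *
np.set_printoptions(precision=4,suppress=True)
z=np.load("w2.npz"); i=dict(intrinsics=z["K"],camera_from_world=z["T"]); p,d=z["p"],z["d"]
print("cap top",atz("wrist",(258,258),.218,i),"foot",atz("wrist",(254,215),.128,i))
hsv=cv2.cvtColor(p,cv2.COLOR_RGB2HSV)
v,u=np.mgrid[0:384,0:512]
m=(hsv[...,0]>8)&(hsv[...,0]<25)&(hsv[...,1]>80)&(hsv[...,2]>110)&(u>225)&(u<305)&(v>25)&(v<160)
P=np.array([atz("wrist",(a,b),.012,i)[:2] for a,b in zip(u[m],v[m])]); r=cv2.minAreaRect(P.astype(np.float32)); print(r)
f=z["K"][0,0]; x=(u-z["K"][0,2])/f; y=(v-z["K"][1,2])/z["K"][1,1]; rr=np.hypot(x,y)+1e-9; t=np.tan(rr)/rr
C=np.stack([x*t*d,-y*t*d,-d,np.ones_like(d)],-1)@np.linalg.inv(z["T"]).T
for n,(a,b,c,e) in dict(fix=(232,302,130,162),slide=(232,302,25,68)).items():
    W=C[c:e,a:b].reshape(-1,4)[:,:3]; w=W[(W[:,2]>.043)&(W[:,2]<.054)]; print(n,len(w),w.mean(0),cv2.minAreaRect(w[:,:2].astype(np.float32)))
W=C[60:130,285:297].reshape(-1,4);print("bed z",np.median(W[:,2]))
w=C[0:20,225:255].reshape(-1,4);w=w[(w[:,2]>.1)&(w[:,2]<.14)];print("knob",len(w),w.mean(0))
E
```

```text
cap top [0.446  0.0176 0.218 ] foot [0.4475 0.0057 0.128 ]
((0.4497874975204468, 0.10878767818212509), (0.07262695580720901, 0.1541125625371933), 7.639114856719971)
fix 1211 [0.4572 0.0505 0.0462] ((0.45847612619400024, 0.05044829845428467), (0.06287591904401779, 0.022340886294841766), 7.617346286773682)
slide 1189 [0.444  0.1549 0.0455] ((0.44410502910614014, 0.1537645161151886), (0.06323452293872833, 0.029083576053380966), 8.41899585723877)
bed z 0.011278038707261073
knob 419 [0.4157 0.1679 0.1191 1.    ]
```

The wrist view shows the vise clearly: fixed jaw at (268,148), sliding jaw at (267,48), knob at (240,8). Yaw is 7.6°, and the seat works out at about (0.452,0.100) from the jaw tops, the bed and the network.

```bash
python3 - <<'E'
from h import *
plan((.452,.1,.125),97.6,jaw=-1,n=4,vmax=.035)
z=np.load("w2.npz"); i=dict(intrinsics=z["K"],camera_from_world=z["T"])
print("far foot",atz("wrist",(253,191),.128,i))
E
```

```text
[[-1, 0.0303, 0.006, 0.0164, 0, 0, -0.5], [-1, 0.0303, 0.0063, 0.0164, 0, 0, -0.0], [-1, 0.0286, 0.0059, 0.0155, 0, 0, -0.0], [-1, 0.0, 0.0, -0.0, 0, 0, -0.0]] [0.452 0.1   0.125] 97.6
far foot [0.4441235  0.02562898 0.128     ]
```

Call:
jog_arm([
  [-1, 0.03, 0.006, 0.016, 0.5, 0.5, -0.5],
  [-1, 0.03, 0.006, 0.016, 0.5, 0.5, 0],
  [-1, 0.028, 0.006, 0.015, 0.3, 0.3, 0],
  [-1, 0, 0, 0, 0, 0, 0],
  [-1, 0, 0, 0, 0, 0, 0],
  [-1, 0, 0, 0, 0, 0, 0],
  [-1, 0, 0, 0, 0, 0, 0],
  [-1, 0, 0, 0, 0, 0, 0],
])

```text
time_s: 7.95
tool_pos: [0.4546, 0.0954, 0.1251]
eef_rot: [-3.136, -0.006, 1.693]
force: [1.2, -0.2, -1.0]
opening: 0.0369
```

```bash
python3 - <<'E'
from h import *
np.set_printoptions(precision=4,suppress=True)
s=manip.state(); print(s["tool_pos"],np.degrees(s["eef_rot"])); tilt(97.6)
i=manip.camera_info("wrist"); p,d=manip.read_camera("wrist")
q,_=manip.read_camera("side"); t,_=manip.read_camera("top")
def pr(cam,X):
    j=manip.camera_info(cam);c=np.array(j["camera_from_world"])@np.r_[X,1];K=np.array(j["intrinsics"]);return K[0,2]+K[0,0]*c[0]/-c[2],K[1,2]+K[1,1]*-c[1]/-c[2]
T=s["tool_pos"]
a,b=pr("side",T-[0,0,.0444]),pr("side",T+[0,0,.0456]); print("expected side foot,top",np.round(a,1),np.round(b,1))
for c in("side","wrist"):
  for r in manip.tip_of(c,"salt_mid")[:3]: print(c,np.round(r["uv"],1),round(r["p"],2),atz(c,r["uv"],T[2],i if c=="wrist" else None))
A=q[165:275,160:290]; A=cv2.resize(A,(0,0),fx=4,fy=4,interpolation=2)
for e,col in((a,(255,0,0)),(b,(0,255,0))): cv2.circle(A,(int((e[0]-160)*4),int((e[1]-165)*4)),3,col,-1)
B=cv2.resize(p[150:290,190:310],(377,440),interpolation=2)
cv2.imwrite("pics/v1.png",cv2.resize(np.hstack([A,B])[:,:,::-1],(800,393)))
E
```

```text
[0.4546 0.0954 0.1251] [-179.6599   -0.3352   97.0058]
rotvec deg to upright: [-0.34 -0.34 -0.59]
expected side foot,top [220.7 214.6] [219.4 185.9]
side [310.  163.7] 0.84 [ 0.2995 -0.1317  0.1251]
side [224.  200.1] 0.77 [0.447  0.0895 0.1251]
side [272.9 126.4] 0.59 [ 0.4545 -0.2686  0.1251]
wrist [251.8 230.5] 0.61 [0.4536 0.0977 0.1251]
```

View pics/v1.png

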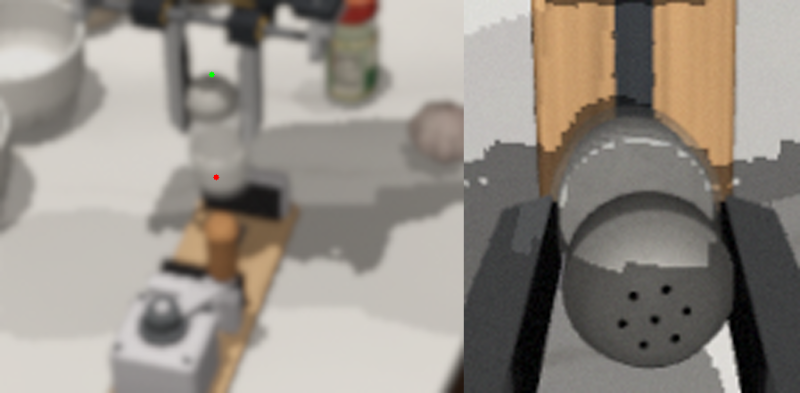

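The side crop shows the shaker hanging upright, foot at (216,190) over the bed between the jaws. The wrist network puts it at (0.4536,0.0977), close to the seat. Lowering.

Call:
jog_arm([
  [-1, 0.002, -0.002, 0.015, -0.3, -0.3, 0],
  [-1, 0, -0.001, 0.015, 0, 0, 0],
  [-1, 0, 0, 0.015, 0, 0, 0],
  [-1, 0, 0, 0.01, 0, 0, 0],
  [-1, 0, 0, 0, 0, 0, 0],
  [-1, 0, 0, 0, 0, 0, 0],
  [-1, 0, 0, 0, 0, 0, 0],
  [-1, 0, 0, 0, 0, 0, 0],
])

```text
time_s: 9.0
tool_pos: [0.4524, 0.0979, 0.0699]
eef_rot: [3.139, -0.001, 1.694]
force: [-0.5, -1.2, -0.9]
opening: 0.0368
```

```bash
python3 - <<'E'
from h import *
s=manip.state(); print(s["tool_pos"],np.degrees(s["eef_rot"]),s["force"]); tilt(97.6)
i=manip.camera_info("wrist"); p,d=manip.read_camera("wrist")
for t,z in(("salt_mid",s["tool_pos"][2]),("seat",.012),("vise",0),("knob_mid",.106),("jaw",0)):
    for r in manip.tip_of("wrist",t)[:2]: print(t,np.round(r["uv"],1),round(r["p"],2),atz("wrist",r["uv"],z,i))
plan((.452,.0985,.0575),97.6,jaw=-1,n=6,vmax=.008)
E
```

```text
[0.45236661 0.09789222 0.06992569] [ 1.79872684e+02 -3.16678547e-02  9.70363290e+01] [-0.54096493 -1.18844746 -0.8679372 ]
rotvec deg to upright: [ 0.13 -0.03 -0.56]
seat [251.9 206.1] 0.77 [0.45193838 0.09719653 0.012     ]
knob_mid [194.4 108.4] 0.77 [0.41442729 0.17453688 0.106     ]
jaw [248.2 132.2] 0.77 [0.44149335 0.15708075 0.        ]
[[-1, 0.0005, 0.0, 0.008, 0, 0, -0.6], [-1, 0.0002, 0.0, 0.0041, 0, 0, -0.0], [-1, 0.0, 0.0, -0.0, 0, 0, -0.0], [-1, 0.0, 0.0, -0.0, 0, 0, -0.0], [-1, 0.0, 0.0, -0.0, 0, 0, -0.0], [-1, 0.0, 0.0, -0.0, 0, 0, -0.0]] [0.452  0.0985 0.0575] 97.6
```

Call:
jog_arm([
  [-1, 0, 0, 0.006, 0, 0, -0.5],
  [-1, 0, 0, 0.005, 0, 0, 0],
  [-1, 0, 0, 0.002, 0, 0, 0],
  [-1, 0, 0, 0.001, 0, 0, 0],
  [-1, 0, 0, 0, 0, 0, 0],
  [-1, 0, 0, 0, 0, 0, 0],
  [-1, 0, 0, 0, 0, 0, 0],
  [-1, 0, 0, 0, 0, 0, 0],
])

```text
time_s: 10.1
tool_pos: [0.4521, 0.0983, 0.055]
eef_rot: [3.14, 0.0, 1.704]
force: [-1.4, -1.4, 3.9]
opening: 0.0371
```

Contact (Fz up 5 N) at about the expected height. Release and look.

Call:
jog_arm([
  [-0.1, 0, 0, 0, 0, 0, 0],
  [0.1, 0, 0, 0, 0, 0, 0],
  [0.4, 0, 0, 0, 0, 0, 0],
  [0.4, 0, 0, 0, 0, 0, 0],
  [0.4, 0, 0, 0, 0, 0, 0],
  [0.4, 0, 0, -0.015, 0, 0, 0],
  [0.4, 0, 0, -0.03, 0, 0, 0],
  [0.4, 0, 0, -0.04, 0, 0, 0],
])

```text
time_s: 10.9
tool_pos: [0.4492, 0.0982, 0.138]
eef_rot: [-3.134, -0.002, 1.705]
force: [0.6, -0.6, 1.5]
opening: 0.066
```

Call:
jog_arm([
  [0.4, 0, 0, -0.03, 0, 0, 0],
  [0.4, 0, 0, -0.01, 0, 0, 0],
  [0.0, 0, 0, 0, 0, 0, 0],
  [0.0, 0, 0, 0, 0, 0, 0],
  [0.0, 0, 0, 0, 0, 0, 0],
  [0.0, 0, 0, 0, 0, 0, 0],
  [0.0, 0, 0, 0, 0, 0, 0],
  [0.0, 0, 0, 0, 0, 0, 0],
])

```text
time_s: 11.7
tool_pos: [0.4492, 0.0982, 0.1789]
eef_rot: [-3.134, -0.001, 1.705]
force: [-0.1, 0.4, -0.8]
opening: 0.0471
```

```bash
python3 - <<'E'
from h import *
np.set_printoptions(precision=4,suppress=True)
s=manip.state(); print(s["tool_pos"],np.degrees(s["eef_rot"]),s["opening"]); tilt(97.6)
i=manip.camera_info("wrist"); p,d=manip.read_camera("wrist")
for t,z in(("salt_mid",.057),("seat",.012),("vise",0),("knob_mid",.106),("jaw",0)):
    for r in manip.tip_of("wrist",t)[:2]: print(t,np.round(r["uv"],1),round(r["p"],2),atz("wrist",r["uv"],z,i))
K=np.array(i["intrinsics"]); v,u=np.mgrid[0:384,0:512]; x=(u-K[0,2])/K[0,0]; y=(v-K[1,2])/K[1,1]; rr=np.hypot(x,y)+1e-9; t=np.tan(rr)/rr
C=np.stack([x*t*d,-y*t*d,-d,np.ones_like(d)],-1)@np.linalg.inv(np.array(i["camera_from_world"])).T
def blob(n,cx,cy,r,lo,hi):
    W=C.reshape(-1,4)[:,:3]; w=W[(np.hypot(W[:,0]-cx,W[:,1]-cy)<r)&(W[:,2]>lo)&(W[:,2]<hi)]
    if len(w): print(n,len(w),w.mean(0),cv2.minAreaRect(w[:,:2].astype(np.float32)))
blob("knob",.415,.17,.02,.115,.135); blob("cap",.452,.1,.025,.088,.11); blob("housing",.437,.213,.06,.055,.09)
q,_=manip.read_camera("side"); A=cv2.resize(q[180:280,170:270],(400,400),interpolation=2)
cv2.imwrite("pics/r1.png",np.hstack([p[8:,100:420],cv2.resize(A,(376,376))])[:,:,::-1])
E
```

```text
[0.4492 0.0982 0.1789] [-179.5855   -0.085    97.682 ] 0.04709346909703017
rotvec deg to upright: [-0.41 -0.08  0.08]
salt_mid [249.6 181.6] 0.97 [0.4448 0.1022 0.057 ]
seat [255.2 174.1] 0.74 [0.451  0.1008 0.012 ]
knob_mid [223.1 107.2] 0.55 [0.4133 0.1754 0.106 ]
jaw [257.9 125.9] 0.97 [0.4466 0.1573 0.    ]
knob 590 [0.4152 0.1744 0.1238] ((0.414815217256546, 0.17414140701293945), (0.02182217314839363, 0.021127328276634216), 21.814476013183594)
cap 1011 [0.4506 0.1044 0.0964] ((0.45078393816947937, 0.10236309468746185), (0.03301636874675751, 0.033429887145757675), 8.747132301330566)
housing 3207 [0.4353 0.2168 0.0702] ((0.4367966651916504, 0.20959581434726715), (0.05746204033493996, 0.0736861377954483), 8.268007278442383)
```

View pics/r1.png

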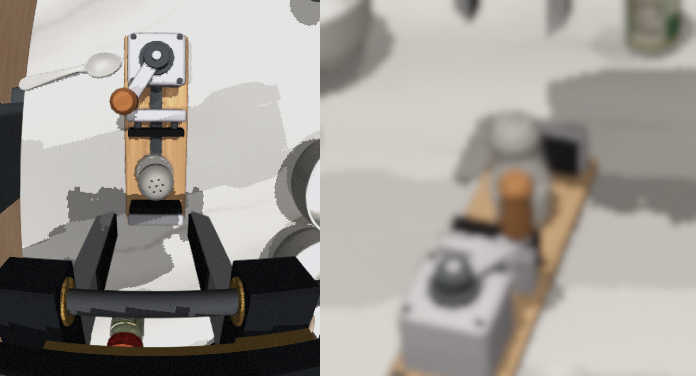

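The shaker stands upright on the bed midway (wrist (256,188), cap centre (0.451,0.102)). The knob is at (0.4148,0.1741). With the axis at (0.4357,0.219) that gives a radius of 49.5 mm, which checks, and a crank angle of about 0.74. Next: over the knob.

```bash
python3 - <<'E'
from h import *
plan((.415,.1745,.155),97.6,jaw=0,n=4,vmax=.04)
z=manip.camera_info("wrist")
print("hub",atz("wrist",(257,63),.086,z))
E
```

```text
[[0, 0.0368, -0.011, 0.0112, 0, 0, 0.1], [0, 0.0368, -0.011, 0.0112, 0, 0, -0.0], [0, 0.0067, -0.002, 0.002, 0, 0, -0.0], [0, 0.0, 0.0, -0.0, 0, 0, -0.0]] [0.415  0.1745 0.155 ] 97.6
hub [0.43661172 0.21946711 0.086     ]
```

Call:
jog_arm([
  [0, 0.038, -0.012, 0, -0.4, 0, 0],
  [0, 0.038, -0.012, 0, 0, 0, 0],
  [0, 0.004, -0.001, 0.02, 0, 0, 0],
  [0, 0, 0, 0, 0, 0, 0],
  [0, 0, 0, 0, 0, 0, 0],
  [0, 0, 0, 0, 0, 0, 0],
  [0, 0, 0, 0, 0, 0, 0],
  [0, 0, 0, 0, 0, 0, 0],
])

```text
time_s: 12.85
tool_pos: [0.4152, 0.175, 0.1617]
eef_rot: [3.137, -0.002, 1.7]
force: [-1.1, 1.1, 0.1]
opening: 0.0474
```

```bash
python3 - <<'E'
from h import *
np.set_printoptions(precision=4,suppress=True)
s=manip.state(); print(s["tool_pos"],np.degrees(s["eef_rot"]),s["opening"]); tilt(97.6)
i=manip.camera_info("wrist"); p,d=manip.read_camera("wrist")
for r in manip.tip_of("wrist","knob_mid")[:2]: print(np.round(r["uv"],1),round(r["p"],2),atz("wrist",r["uv"],.106,i))
K=np.array(i["intrinsics"]); v,u=np.mgrid[0:384,0:512]; x=(u-K[0,2])/K[0,0]; y=(v-K[1,2])/K[1,1]; rr=np.hypot(x,y)+1e-9; t=np.tan(rr)/rr
C=np.stack([x*t*d,-y*t*d,-d,np.ones_like(d)],-1)@np.linalg.inv(np.array(i["camera_from_world"])).T
W=C.reshape(-1,4)[:,:3]
for n,cx,cy,lo,hi,r in(("knob",.415,.174,.115,.135,.018),("hub",.4357,.219,.072,.1,.012)):
    w=W[(np.hypot(W[:,0]-cx,W[:,1]-cy)<r)&(W[:,2]>lo)&(W[:,2]<hi)]
    if len(w): print(n,len(w),w.mean(0),cv2.minAreaRect(w[:,:2].astype(np.float32)))
plan((.415,.1745,.094),97.6,jaw=0,n=6,vmax=.015)
E
```

```text
[0.4152 0.175  0.1617] [179.7578  -0.0884  97.4021] 0.04741067829407733
rotvec deg to upright: [ 0.24 -0.09 -0.2 ]
[251.7 207.7] 0.88 [0.4148 0.1737 0.106 ]
knob 587 [0.4147 0.176  0.1237] ((0.41493135690689087, 0.17448090016841888), (0.021584097295999527, 0.021453972905874252), 54.78467559814453)
hub 534 [0.4352 0.2198 0.0835] ((0.4351399540901184, 0.21967896819114685), (0.02254205010831356, 0.022119984030723572), 52.80569076538086)
[[0, -0.0001, -0.0, 0.015, 0, 0, -0.2], [0, -0.0001, -0.0, 0.015, 0, 0, -0.0], [0, -0.0001, -0.0, 0.015, 0, 0, -0.0], [0, -0.0001, -0.0, 0.015, 0, 0, -0.0], [0, -0.0001, -0.0, 0.0076, 0, 0, -0.0], [0, 0.0, 0.0, -0.0, 0, 0, -0.0]] [0.415  0.1745 0.094 ] 97.6
```

Axis at (0.436,0.2192), knob at (0.4149,0.1742). Down and grip.

Call:
jog_arm([
  [0, 0, 0, 0.02, 0.2, 0, 0],
  [0, 0, 0, 0.02, 0, 0, 0],
  [0, 0, 0, 0.015, 0, 0, 0],
  [0, 0, 0, 0.011, 0, 0, 0],
  [-1, 0, 0, 0, 0, 0, 0],
  [-1, 0, 0, 0, 0, 0, 0],
  [-1, 0, 0, 0, 0, 0, 0],
  [-1, 0, 0, 0, 0, 0, 0],
])

```text
time_s: 13.75
tool_pos: [0.4168, 0.1746, 0.0955]
eef_rot: [3.138, -0.001, 1.698]
force: [-3.2, -0.7, -5.3]
opening: 0.0206
```

```bash
cat > arc.py <<'E'
from h import *
import sys
# rows along the circle: each from present ideal position to the next, at yaw now held
C=np.array([.436,.2192]); s=manip.state(); P=s["tool_pos"]; y=s["eef_rot"][2]
r=P[:2]-C; a=np.arctan2(r[1],r[0]); V=np.radians(7.6); th=(-np.radians(80)-(a-V))%(2*np.pi)
print("pos",P.round(4),"r",np.hypot(*r).round(4),"theta",round(th,3),"open",s["opening"],"F",s["force"].round(1)); tilt(97.6)
st=float(sys.argv[1]); n=8; goal=float(sys.argv[2]); cur=P[:2]; z=float(sys.argv[3]); rows=[]
for k in range(n):
    th=min(th+st,goal); b=-np.radians(80)-th+V; q=C+.05*np.array([np.cos(b),np.sin(b)]); d=q-cur; cur=q
    rows.append([-1,round(np.cos(y)*d[0]+np.sin(y)*d[1],4),round(np.sin(y)*d[0]-np.cos(y)*d[1],4),0,0,0,0])
print(rows)
E
python3 arc.py .15 3.8 .094
```

```text
pos [0.4168 0.1746 0.0955] r 0.0486 theta 0.714 open 0.020552563355135937 F [-3.2 -0.7 -5.3]
rotvec deg to upright: [ 0.19 -0.07 -0.31]
[[-1, np.float64(0.0031), np.float64(-0.0069), 0, 0, 0, 0], [-1, np.float64(0.0052), np.float64(-0.0054), 0, 0, 0, 0], [-1, np.float64(0.0059), np.float64(-0.0046), 0, 0, 0, 0], [-1, np.float64(0.0065), np.float64(-0.0037), 0, 0, 0, 0], [-1, np.float64(0.007), np.float64(-0.0027), 0, 0, 0, 0], [-1, np.float64(0.0073), np.float64(-0.0016), 0, 0, 0, 0], [-1, np.float64(0.0075), np.float64(-0.0005), 0, 0, 0, 0], [-1, np.float64(0.0075), np.float64(0.0007), 0, 0, 0, 0]]
```

Call:
jog_arm([
  [-1, 0.003, -0.007, 0, 0, 0, 0],
  [-1, 0.005, -0.0055, 0, 0, 0, 0],
  [-1, 0.006, -0.0045, 0, 0, 0, 0],
  [-1, 0.0065, -0.0035, 0, 0, 0, 0],
  [-1, 0.007, -0.0025, 0, 0, 0, 0],
  [-1, 0.0075, -0.0015, 0, 0, 0, 0],
  [-1, 0, 0, 0, 0, 0, 0],
  [-1, 0, 0, 0, 0, 0, 0],
])

```text
time_s: 14.55
tool_pos: [0.3877, 0.2078, 0.0957]
eef_rot: [3.134, -0.002, 1.696]
force: [3.5, -2.4, -11.7]
opening: 0.0202
```

```bash
sed -i 's/round(np\(.*\),4),round(np\(.*\),4),0,0,0,0/round(float(np\1),4),round(float(np\2),4),0,0,0,0/' arc.py; python3 arc.py .15 3.8 .094
```

```text
pos [0.3877 0.2078 0.0957] r 0.0497 theta 1.646 open 0.020248782359858383 F [  3.5  -2.4 -11.7]
rotvec deg to upright: [ 0.44 -0.13 -0.4 ]
[[-1, 0.0075, -0.0006, 0, 0, 0, 0], [-1, 0.0074, 0.0009, 0, 0, 0, 0], [-1, 0.0072, 0.002, 0, 0, 0, 0], [-1, 0.0068, 0.003, 0, 0, 0, 0], [-1, 0.0063, 0.004, 0, 0, 0, 0], [-1, 0.0056, 0.0049, 0, 0, 0, 0], [-1, 0.0048, 0.0057, 0, 0, 0, 0], [-1, 0.0039, 0.0064, 0, 0, 0, 0]]
```

Call:
jog_arm([
  [-1, 0.0075, -0.0005, 0.001, 0.2, 0, 0],
  [-1, 0.0075, 0.001, 0, 0, 0, 0],
  [-1, 0.007, 0.002, 0, 0, 0, 0],
  [-1, 0.007, 0.003, 0, 0, 0, 0],
  [-1, 0.0065, 0.004, 0, 0, 0, 0],
  [-1, 0.0055, 0.005, 0, 0, 0, 0],
  [-1, 0, 0, 0, 0, 0, 0],
  [-1, 0, 0, 0, 0, 0, 0],
])

```text
time_s: 15.35
tool_pos: [0.3964, 0.2512, 0.0954]
eef_rot: [-3.142, 0.001, 1.695]
force: [-2.8, -3.1, -1.5]
opening: 0.0202
```

```bash
python3 arc.py .15 3.8 .094
```

```text
pos [0.3964 0.2512 0.0954] r 0.0509 theta 2.558 open 0.020192206636415896 F [-2.8 -3.1 -1.5]
rotvec deg to upright: [-0.    0.05 -0.47]
[[-1, 0.0041, 0.0064, 0, 0, 0, 0], [-1, 0.0039, 0.0064, 0, 0, 0, 0], [-1, 0.0029, 0.0069, 0, 0, 0, 0], [-1, 0.0018, 0.0073, 0, 0, 0, 0], [-1, 0.0007, 0.0075, 0, 0, 0, 0], [-1, -0.0004, 0.0075, 0, 0, 0, 0], [-1, -0.0015, 0.0073, 0, 0, 0, 0], [-1, -0.0026, 0.007, 0, 0, 0, 0]]
```

Call:
jog_arm([
  [-1, 0.004, 0.0065, 0, 0, 0, 0],
  [-1, 0.004, 0.0065, 0, 0, 0, 0],
  [-1, 0.003, 0.007, 0, 0, 0, 0],
  [-1, 0.002, 0.0075, 0, 0, 0, 0],
  [-1, 0.001, 0.005, 0, 0, 0, 0],
  [-1, 0, 0, 0, 0, 0, 0],
  [-1, 0, 0, 0, 0, 0, 0],
  [-1, 0, 0, 0, 0, 0, 0],
])

```text
time_s: 16.15
tool_pos: [0.4272, 0.2698, 0.0954]
eef_rot: [-3.14, 0.0, 1.695]
force: [-2.7, -1.5, -1.9]
opening: 0.0204
```

```bash
python3 arc.py .12 3.82 .094; python3 - <<'E'
from h import *
i=manip.camera_info("wrist"); p,d=manip.read_camera("wrist"); t,_=manip.read_camera("top"); q,_=manip.read_camera("side")
for c,ii in(("top",None),("side",None)):
    for r in manip.tip_of(c,"salt_mid")[:5]: print(c,np.round(r["uv"],1),round(r["p"],2),atz(c,r["uv"],.057,ii).round(4))
A=cv2.resize(q[170:280,165:275],(400,400),interpolation=2)
B=cv2.resize(t[140:220,140:240],(400,320),interpolation=2); B=cv2.copyMakeBorder(B,0,80,0,0,0)
cv2.imwrite("pics/t1.png",np.hstack([A,B])[:,:,::-1])
E
```

```text
pos [0.4272 0.2698 0.0954] r 0.0514 theta 3.277 open 0.02039851293492479 F [-2.7 -1.5 -1.9]
rotvec deg to upright: [-0.12  0.01 -0.48]
[[-1, -0.0014, 0.0061, 0, 0, 0, 0], [-1, -0.0008, 0.0059, 0, 0, 0, 0], [-1, -0.0015, 0.0058, 0, 0, 0, 0], [-1, -0.0022, 0.0056, 0, 0, 0, 0], [-1, -0.0014, 0.0028, 0, 0, 0, 0], [-1, 0.0, 0.0, 0, 0, 0, 0], [-1, 0.0, 0.0, 0, 0, 0, 0], [-1, 0.0, 0.0, 0, 0, 0, 0]]
top [346.1 154.2] 0.79 [ 0.5069 -0.315   0.057 ]
top [321.9 219.3] 0.75 [ 0.3281 -0.2434  0.057 ]
top [374.6 158.1] 0.55 [ 0.4951 -0.3938  0.057 ]
top [204.1 175.3] 0.53 [0.4528 0.0779 0.057 ]
side [273.8 126.2] 0.66 [ 0.4883 -0.3756  0.057 ]
side [309.2 162.5] 0.6 [ 0.325  -0.2285  0.057 ]
side [226.6 222.4] 0.53 [0.441  0.0925 0.057 ]
```

View pics/t1.png

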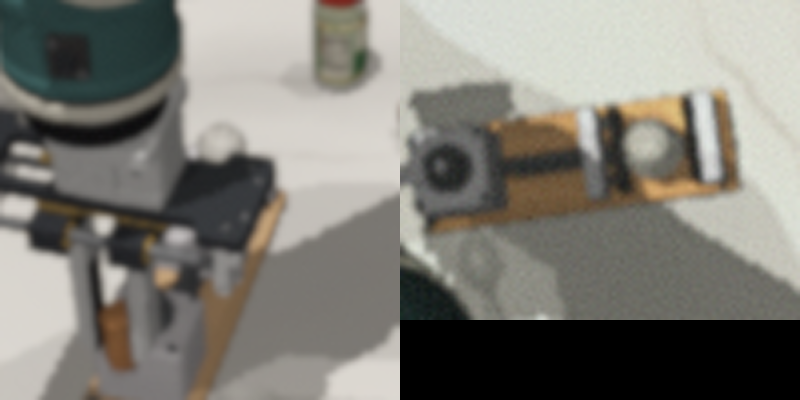

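The shaker is upright at top-crop (652,150), pushed nearly against the fixed jaw (710,135); the crank reads 3.28. Finish to about 3.8.

Call:
jog_arm([
  [-1, -0.001, 0.006, 0, 0, 0, 0],
  [-1, -0.001, 0.006, 0, 0, 0, 0],
  [-1, -0.0015, 0.006, 0, 0, 0, 0],
  [-1, -0.002, 0.0055, 0, 0, 0, 0],
  [-1, -0.0015, 0.003, 0, 0, 0, 0],
  [-1, 0, 0, 0, 0, 0, 0],
  [-1, 0, 0, 0, 0, 0, 0],
  [-1, 0, 0, 0, 0, 0, 0],
])

```text
time_s: 17.2
tool_pos: [0.4536, 0.2674, 0.0952]
eef_rot: [-3.136, -0.001, 1.698]
force: [-6.0, -1.1, -0.0]
opening: 0.0205
```

```bash
python3 arc.py .12 3.82 .094
```

```text
pos [0.4536 0.2674 0.0952] r 0.0513 theta 3.798 open 0.02047713067438725 F [-6.  -1.1 -0. ]
rotvec deg to upright: [-0.34 -0.04 -0.33]
[[-1, -0.0017, 0.0004, 0, 0, 0, 0], [-1, 0.0, 0.0, 0, 0, 0, 0], [-1, 0.0, 0.0, 0, 0, 0, 0], [-1, 0.0, 0.0, 0, 0, 0, 0], [-1, 0.0, 0.0, 0, 0, 0, 0], [-1, 0.0, 0.0, 0, 0, 0, 0], [-1, 0.0, 0.0, 0, 0, 0, 0], [-1, 0.0, 0.0, 0, 0, 0, 0]]
```

Crank at about 3.8. Open gently, then straight up.

Call:
jog_arm([
  [-0.3, 0, 0, 0, 0, 0, 0],
  [-0.1, 0, 0, 0, 0, 0, 0],
  [0, 0, 0, 0, 0, 0, 0],
  [0, 0, 0, 0, 0, 0, 0],
  [0, 0, 0, -0.02, 0, 0, 0],
  [0, 0, 0, -0.03, 0, 0, 0],
  [0, 0, 0, -0.04, 0, 0, 0],
  [0, 0, 0, -0.02, 0, 0, 0],
])

```text
time_s: 18.0
tool_pos: [0.4553, 0.267, 0.2074]
eef_rot: [-3.134, -0.001, 1.697]
force: [-0.3, -0.2, -0.0]
opening: 0.0468
```

Call:
jog_arm([
  [0, -0.04, 0, 0, 0, 0, 0],
  [0, -0.045, 0, 0, 0, 0, 0],
  [0, -0.045, 0, 0, 0, 0, 0],
  [0, -0.045, 0, 0, 0, 0, 0],
  [0, -0.045, 0, 0, 0, 0, 0],
  [0, -0.03, 0, 0, 0, 0, 0],
  [0, 0, 0, 0, 0, 0, 0],
  [0, 0, 0, 0, 0, 0, 0],
])

```text
time_s: 18.8
tool_pos: [0.4905, 0.0108, 0.212]
eef_rot: [3.138, -0.002, 1.698]
force: [0.2, 0.5, -0.2]
opening: 0.0467
```

```bash
python3 - <<'E'
from h import *
np.set_printoptions(precision=4,suppress=True)
s=manip.state(); print(s["tool_pos"],s["opening"],s["force"])
i=manip.camera_info("wrist"); p,d=manip.read_camera("wrist")
K=np.array(i["intrinsics"]); v,u=np.mgrid[0:384,0:512]; x=(u-K[0,2])/K[0,0]; y=(v-K[1,2])/K[1,1]; rr=np.hypot(x,y)+1e-9; t=np.tan(rr)/rr
W=(np.stack([x*t*d,-y*t*d,-d,np.ones_like(d)],-1)@np.linalg.inv(np.array(i["camera_from_world"])).T).reshape(-1,4)[:,:3]
V=np.radians(7.6); R=np.array([[np.cos(V),np.sin(V)],[-np.sin(V),np.cos(V)]])
Q=np.c_[(W[:,:2]-[.457,.0605])@R.T,W[:,2]]
for n,cx,cy,r,lo,hi in(("cap",0,.022,.03,.088,.112),("knob",.023,.204,.025,.115,.135)):
    w=Q[(np.hypot(Q[:,0]-cx,Q[:,1]-cy)<r)&(Q[:,2]>lo)&(Q[:,2]<hi)]
    if len(w): b=cv2.minAreaRect(w[:,:2].astype(np.float32)); print(n,len(w),"vise frame",b,"top z",w[:,2].max()); 
    if n=="knob" and len(w): print("theta",(-np.radians(80)-np.arctan2(b[0][1]-.16,b[0][0]))%(2*np.pi))
for r in manip.tip_of("wrist","salt_mid")[:3]: print(np.round(r["uv"],1),round(r["p"],2),atz("wrist",r["uv"],.057,i))
q,_=manip.read_camera("side"); A=cv2.resize(q[180:280,170:270],(376,376),interpolation=2)
cv2.imwrite("pics/f1.png",np.hstack([p[8:,100:420],A])[:,:,::-1])
E
```

```text
[0.4905 0.0108 0.212 ] 0.04669602902973809 [ 0.1525  0.4754 -0.1979]
cap 886 vise frame ((-0.005041337106376886, 0.017784997820854187), (0.03306318819522858, 0.03379446268081665), 44.1076545715332) top z 0.10290018573922871
[231.5  83.7] 0.73 [0.4545 0.115  0.057 ]
[244.5 364.9] 0.58 [ 0.5179 -0.2982  0.057 ]
[221.  116.1] 0.57 [0.4472 0.0775 0.057 ]
```

View pics/f1.png

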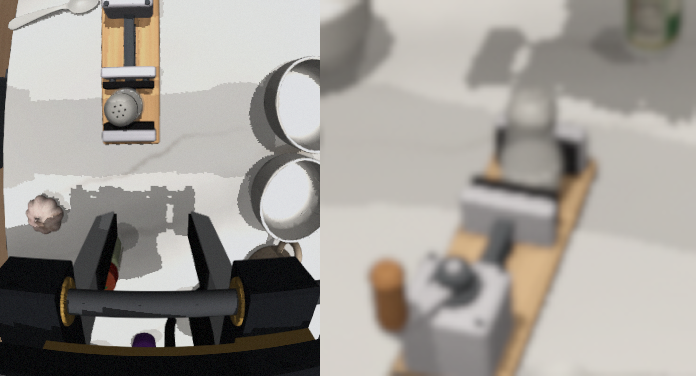

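The shaker stands upright, gripped between the pads: cap at wrist crop (123,107), side view (533,140). The knob is free at side (388,290). One last check of the crank angle, then hand in.

```bash
python3 - <<'E'
from h import *
t,_=manip.read_camera("top"); hsv=cv2.cvtColor(t,cv2.COLOR_RGB2HSV); C=np.array([.436,.2192])
def th(P): r=P[:2]-C; return round(float((-np.radians(80)-(np.arctan2(r[1],r[0])-np.radians(7.6)))%(2*np.pi)),2),round(float(np.hypot(*r)),4)
R=[th(atz("top",r["uv"],.106)) for r in manip.tip_of("top","knob_mid")[:2]]
manip.read_camera("side"); S=[th(atz("side",r["uv"],.106)) for r in manip.tip_of("side","knob_mid")[:2]]
print(R,S)
ok=any(3.55<a<4.1 for a,_ in R+S); print(ok)
if ok: print(manip.job_done())
E
```

```text
[(3.94, 0.0408)] [(0.76, 0.0664), (3.6, 0.0583)]
True
the job is handed in; nothing more can be done
None
```

I stood the salt shaker in the jar vise, turned the crank clockwise to about 3.8 rad until the jaw clamped it, and let go. I handed the job in at about 19 s of the 48 s; no verdict was reported.

- **Picking it out:** I took the clear shaker with the grey cap from between the two red-lidded jars. None of the blue or purple look-alikes, nor the red-lidded jars, was handled.
- **Placing:** It stood on the bed near the seat point, upright and not yet gripped, before I turned the crank.
- **Shaker at the end:** Upright against the fixed jaw, about 5 mm off the middle of the jaws' width. Its cap centre measured 18 mm from the jaw face, against 22 mm expected; the tolerance is 12 to 30 mm. Its top was at 103 mm, as it should be standing on the bed.
- **Crank and grip:** The gripper's position gave 3.80 rad before release. I did not measure the grip force itself: the reaction force on the tool rose from about 3 N to 6 N over the last part of the turn, and the final picture shows the pad against the shaker.
- **Checks that disagreed:** The last crank readings from the cameras were coarse. The top camera gave 3.94 and the side camera 3.60, with knob radii of 41 and 58 mm instead of 50. The side camera's first result, 0.76, was a false detection.
- **Robot:** Clear of everything, with about 0 N on the tool.

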